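# Restock the sprung bread well and slide its cover shut

### The arm

A 6-joint arm with a two-finger parallel gripper is mounted at the origin on the work surface. World frame = base frame: x ahead of the robot, y to its left, z up, the work surface at z = 0. Lengths are in mm, angles in rad, forces in N, time in s.
With the tool pointing down it reaches from about 350 to 775 mm from the base axis. Payload 7.3 kg.
Tool frame: the origin (TCP) lies on the mounting face of the last link; the fingertips stand 178 mm ahead of it and the grasp point (between the pads) lies 159 mm ahead of it (bot.grip_point_offset is the distance from the TCP to the grasp point, in mm); x points along the fingers, y is the direction in which the jaws open and shut, and the axes are right-handed (so a half turn about x gives the same grasp; the last joint's range is limited). The gripper opens to 92 mm and grips with 3 to 60 N. Pads are 19 mm wide; open, the fingers measure 130 mm over their backs; the gripper's body (75 mm by 190 mm) begins 47 mm behind the grasp point.
Start: joints at [1.023, 0.342, 1.524, -0, 1.275, -0.146], TCP at [205.294, 483.2, 404.741] pointing down, gripper open.
Joint ranges: [-2.53, 2.53], [-0.77, 2.02], [0.04, 2.7], [-1, 4.14], [0.28, 2.66], [-3.11, 3.11]. Speed limits (rad/s): [2.57, 2.57, 3.14, 3.14, 3.14, 3.14].

### API

Orientations are given as [roll, pitch, yaw] about the fixed x, y, z axes, in that order (R = Rz(yaw) Ry(pitch) Rx(roll)).
In Python, from plant import bot gives the robot as it stands.
- The arm moves only by the tool arm_command, never from a script. Its argument "moves" is a list of rows, each a list of 5 numbers: the shift along the tool's x, y, z in cm, then the turn about the tool's x in degrees, then the opening, from 0 (shut) to 1 (fully open). A call has 1 to 10 rows; each row is the pose to reach, as a shift and turn from the pose measured when the call began, along the tool's axes at that moment; what a row does not reach only later rows make up. A row lasts 1/10 s, in which the tool goes at most 50 mm and 8.59 degrees, less where a joint would pass 70% of its speed; a pose out of reach is approached as far as the arm can. A call with a gripper value outside its range is refused whole. The fingers move at their own pace and stop on an object; the grip force is fixed at half the most. Time passes only in rows, so rows that repeat a pose let the fingers close. It gives the time, the measured TCP pose, the force and the opening at its end, in the units of the state.
- bot.get_obs(): the state, without advancing time (a new reading comes with each control period).
- bot.capture(name): name is "scene" or "top"; returns a dict with "frame" (384x512x3 uint8, blue, green, red), "K" (3x3 intrinsics, pixels), "k1" (the pictures are not rectified: a ray, as slopes to the right and down, at radius r is drawn at 1 + k1 r^2 times it, then the intrinsics apply), "origin" and "orientation" of the camera in the world. Camera axes: x right, y down, z forward; pixel columns grow to the right and rows downward; lengths in mm; the calibration is good to about 2 mm. A picture is of the moment at which its call begins. There is no depth.
- bot.close_job(): hands the job in, once; it reports no verdict.
The state is a dict: "time": time; "joint_positions": joint angles; "dq": joint speeds; "tau": joint torques, N m; "tool_pos": TCP position; "tcp_rot": TCP orientation; "contact_force": force on the tool from outside, world axes, zero at the start; "moment": the same for the moment, N m; "grip_width": finger opening in mm.
Only numpy, scipy, OpenCV 4.12 (cv2) and the standard library are available. Lean on these libraries where they do the work, as an engineer would, in place of code of your own. Each camera call takes 0.05 s, during which the arm holds its last target.

### The job

Restock the bread well on the bakery counter: take the two golden loaves with pale floury scores from the wooden board and set them down gently, upright and side by side, on the well's sprung platform, which sinks as they load it. Do not drop them. When both have sunk below the rim, slide the clear cover fully shut over them by its brass knob; leave the dark seeded loaf where it lies on the board.

Things in the scene. Friction and masses are not known exactly. Their poses are not given: they have to be found in the camera images.
- well: The bread well, fixed to the counter: an open-topped wooden box with a black iron rim, outside 180 (its x) by 252 (its y), inside 160 (x) by 232 (y), rim top 122 above the counter. Behind it (its +x side) two iron rails, 12 wide, 252 apart over their outsides, carry on at rim height to 279 behind the origin; the cover slides on them. Origin: centre of the underside, on the counter; x points away from the robot at yaw 0, z up. It starts turned by up to 0.12 rad.
- platform_top (a point): Centre of the top face of the sprung platform inside the well (pale wooden slats, 152 in x by 224 in y, axes as the well's; it never tilts). Unloaded it is 100 above the counter, 22 below the rim. Set the loaves with their length along the well's x, about 50 to either side (+y and -y) of this point, which leaves 37 to 42 for a finger beside each.
- platform (a joint): How far the platform has sunk, m: 0 = empty, at the top; 0.080 = at its lower stop. Spring of about 110 N/m with a soft damper: it sinks about 0.025 to 0.036 with one loaf and 0.050 to 0.072 with two, within about a second. One loaf alone still stands above the rim; with two the loaf tops lie at least 10 mm below the cover.
- cover (a joint): Position of the sliding cover along the well's x, m: 0 = fully shut (against its stop), 0.195 = fully open, back on the rails. It starts open at 0.165 to 0.19, leaving the mouth of the well free. It needs about 2 N to slide and stays where it is left.
- cover_knob (a point): On the axis of the cover's upright brass knob (26 in diameter), 20 above the cover's top face; the knob's top is 16 above this point, 165 above the counter. The knob stands at the cover's front edge (75 in front of the cover's centre), in the middle of its width; the cover is a clear sheet 186 by 250 by 5 with wooden edge strips, its top 129 above the counter. With the cover shut the knob lies 75 on the -x side of the well's centre.
- loaf_a: A crusty golden loaf with three pale floury scores across its top, rigid, 125 long (its x), 58 wide (y, flat upright flanks between 8 and 38 above the underside), 60 high, about 0.35 kg (0.30 to 0.42). Origin: centre of its flat underside; z up. It lies on the board, about crosswise to it (long axis along world y, give or take 0.25 rad); the gap between two loaves is about 40 at their middles and may be less at their ends.
- loaf_b: The second golden floury loaf, the same in every way as loaf_a.
- seeded_loaf: A dark brown loaf of the same size and shape, covered with seeds, in one of the three places on the board. It must stay there. Origin and axes as loaf_a.
- board: Fixed wooden board, 345 (x) by 150 (y) by 18 high, on one side of the well, left or right; the three loaves lie on it in a row along its x, about 105 apart, in any order. Origin: centre of its underside. An open crate of small brown rolls (300 by 150, 60 high) stands on the well's other side.
Mind the look-alikes: they are no part of the job. What is shaped like the loaf_b but pink is not meant.

How it is judged (in metres and radians):
On the way:
1. both floury loaves lie upright on the sprung platform, let go, and have pushed it down at least 40 mm, with the cover still open (z of loaf_a in the frame of platform_top between -0.006 and 0.012 m and x of loaf_a in the frame of platform_top between -0.06 and 0.06 m and y of loaf_a in the frame of platform_top between -0.1 and 0.1 m and angle between each of loaf_a, loaf_b's own z axis and vertical below 0.15 rad and contact force between each of loaf_a, loaf_b and the fingers below 0.1 N and linear speed of each of loaf_a, loaf_b below 0.03 m/s and z of loaf_b in the frame of platform_top between -0.006 and 0.012 m and x of loaf_b in the frame of platform_top between -0.06 and 0.06 m and y of loaf_b in the frame of platform_top between -0.1 and 0.1 m and value of joint platform above 0.04 m and value of joint cover above 0.12 m), for 0.2 s.
At the end, for the whole second after the job is handed in: Both floury loaves lie on the platform inside the well (undersides within 12 mm of its top, tilted less than 0.15 rad), let go and at rest; the platform is at least 40 mm down; the cover is shut to within 6 mm (z of loaf_a in the frame of platform_top between -0.006 and 0.012 m and x of loaf_a in the frame of platform_top between -0.06 and 0.06 m and y of loaf_a in the frame of platform_top between -0.1 and 0.1 m and angle between each of loaf_a, loaf_b's own z axis and vertical below 0.15 rad and contact force between each of loaf_a, loaf_b and the fingers below 0.1 N and linear speed of each of loaf_a, loaf_b below 0.03 m/s and z of loaf_b in the frame of platform_top between -0.006 and 0.012 m and x of loaf_b in the frame of platform_top between -0.06 and 0.06 m and y of loaf_b in the frame of platform_top between -0.1 and 0.1 m and value of joint platform above 0.04 m and value of joint cover below 0.006 m); the robot touches nothing.
It fails at once if the seeded loaf is moved more than 40 mm from its place (distance of seeded_loaf from where it was at the start of the episode above 0.04 m).
It fails at once if a floury loaf is dropped onto the platform: it moves faster than 0.6 m/s while less than 80 mm above it (linear speed of loaf_a above 0.6 m/s and horizontal distance between loaf_a and platform_top below 0.11 m and z of loaf_a in the frame of platform_top below 0.08 m).
It fails at once if a floury loaf is dropped onto the platform: it moves faster than 0.6 m/s while less than 80 mm above it (linear speed of loaf_b above 0.6 m/s and horizontal distance between loaf_b and platform_top below 0.11 m and z of loaf_b in the frame of platform_top below 0.08 m).
It also fails if it takes over 72 s, if anything falls off the work surface, if the arm or the gripper's body presses on something with over 40 N, if the wrist force passes 120 N, or if a joint passes its speed limit or range.

## Working session

There is one attempt and no reset: what is moved stays moved. The work goes in short steps, Python scripts to look and compute and a tool call to move; the robot and the scene stay as the last step left them, time stands still between calls to the robot, and variables do not carry over. Pictures are saved under pics/ and viewed, and the job is handed in when it is done.

Besides the shell and the picture viewer there is one more tool, called after "Call:" as name([rows], argument=value, ...), one row to a line, values as JSON. arm_command: Moves the arm, as the interface text tells. Its arguments: {"type":"object","properties":{"moves":{"type":"array"}},"required":["moves"]}

```bash
mkdir -p pics; ls; python3 - <<'E'
from plant import bot
import cv2,pickle
print(bot.get_obs())
for n in("scene","top"):
    c=bot.capture(n); cv2.imwrite(f"pics/{n}0.png",c["frame"]); pickle.dump(c,open(f"pics/{n}0.pkl","wb"))
    print(n,c["K"],c["k1"],c["origin"],c["orientation"])
E
```

```text
pics
{'time': 0.0, 'joint_positions': array([ 1.02302168e+00,  3.42740434e-01,  1.52501699e+00, -4.78376179e-05,
        1.27538576e+00, -1.46005676e-01]), 'dq': array([ 0.00101545,  0.00091643,  0.00059316,  0.0010654 , -0.00132217,
       -0.00027908]), 'tau': array([ 1.96549387e-03, -4.31246102e+01, -2.44228971e+01,  7.20012467e-02,
        5.57217922e-02, -9.72514545e-05]), 'tool_pos': array([205.21880607, 483.08630385, 404.0355638 ]), 'tcp_rot': array([-1.68730857,  1.56924512, -2.08906359]), 'contact_force': array([ 0.15588692,  0.63545944, -0.02952025]), 'moment': array([ 0.01935547,  0.02232041, -0.01440005]), 'grip_width': 91.73721180795688}
scene [[465.67056246   0.         246.45929013]
 [  0.         465.67056246 182.31766126]
 [  0.           0.           1.        ]] -0.05128470272354411 [1633.7446084  -262.50165877  979.49213584] [-2.20620064 -0.02087581  1.28980312]
top [[421.7729436    0.         262.50398053]
 [  0.         421.7729436  192.69900106]
 [  0.           0.           1.        ]] -0.09361791955353162 [ 254.56808198   97.80158534 1324.86156162] [-2.96396237e+00 -1.48791803e-03 -1.56749915e+00]
```

View pics/scene0.png

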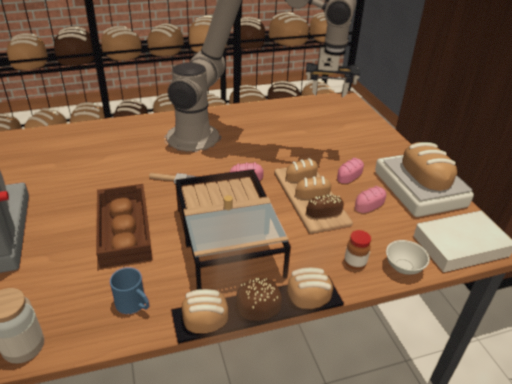

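View pics/top0.png

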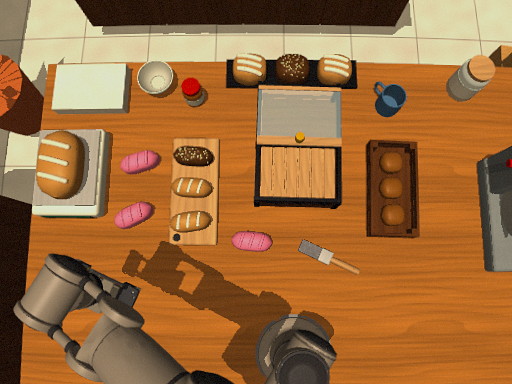

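The top view has +x up and +y to the left. The board is at about (194,190), with golden loaves at (191,187) and (190,221) and the seeded loaf at (193,156). The well is at about (298,175) with the knob at (299,137). Next I'll measure these.

```bash
cat > h.py <<'E'
import numpy as np,cv2,pickle
from scipy.spatial.transform import Rotation as R
def load(n): return pickle.load(open(f"pics/{n}.pkl","rb"))
def rays(c,px):
    px=np.asarray(px,float).reshape(-1,2); K=c["K"]
    d=(px-[K[0,2],K[1,2]])/[K[0,0],K[1,1]]
    s=d.copy()
    for _ in range(20): s=d/(1+c["k1"]*(s**2).sum(1,keepdims=True))
    v=np.c_[s,np.ones(len(s))]
    return R.from_euler("xyz",c["orientation"]).apply(v)
def onplane(c,px,z):
    v=rays(c,px); o=np.asarray(c["origin"]); return o+v*((z-o[2])/v[:,2])[:,None]
def proj(c,P):
    p=R.from_euler("xyz",c["orientation"]).inv().apply(np.asarray(P,float).reshape(-1,3)-c["origin"])
    s=p[:,:2]/p[:,2:]; s=s*(1+c["k1"]*(s**2).sum(1,keepdims=True)); return s*[c["K"][0,0],c["K"][1,1]]+[c["K"][0,2],c["K"][1,2]]
def snap(bot,n,name):
    c=bot.capture(n); cv2.imwrite(f"pics/{name}.png",c["frame"]); pickle.dump(c,open(f"pics/{name}.pkl","wb")); return c
def crop(c,x0,y0,x1,y1,s,name):
    cv2.imwrite(f"pics/{name}.png",cv2.resize(c["frame"][y0:y1,x0:x1],None,fx=s,fy=s,interpolation=cv2.INTER_CUBIC))
E
python3 - <<'E'
from h import *
c=load("top0")
crop(c,160,125,230,255,4.5,"cr1"); crop(c,245,75,355,215,5,"cr2")
s=load("scene0"); crop(s,165,145,365,300,4,"cr3")
hsv=cv2.cvtColor(c["frame"],cv2.COLOR_BGR2HSV)
for p in [(185,190),(190,221),(193,156),(200,205),(180,172),(120,220)]: print(p,hsv[p[1],p[0]])
E
```

```text
(185, 190) [ 15 194 214]
(190, 221) [ 16 178 222]
(193, 156) [ 24 118 198]
(200, 205) [ 15 159 212]
(180, 172) [ 15 160 218]
(120, 220) [176 120 218]
```

```bash
sleep 1
```

```text
(no output)
```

View pics/cr1.png

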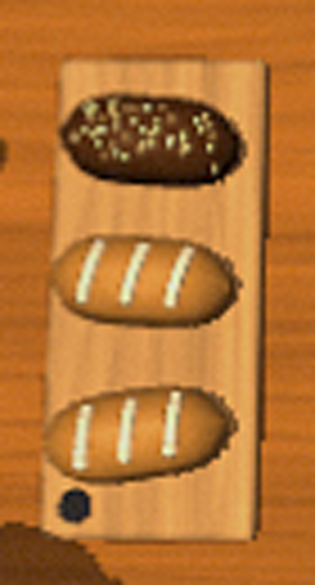

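View pics/cr2.png

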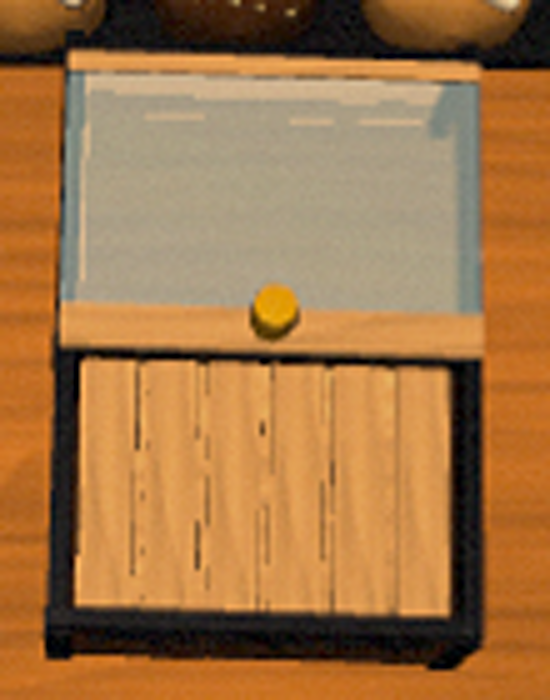

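View pics/cr3.png

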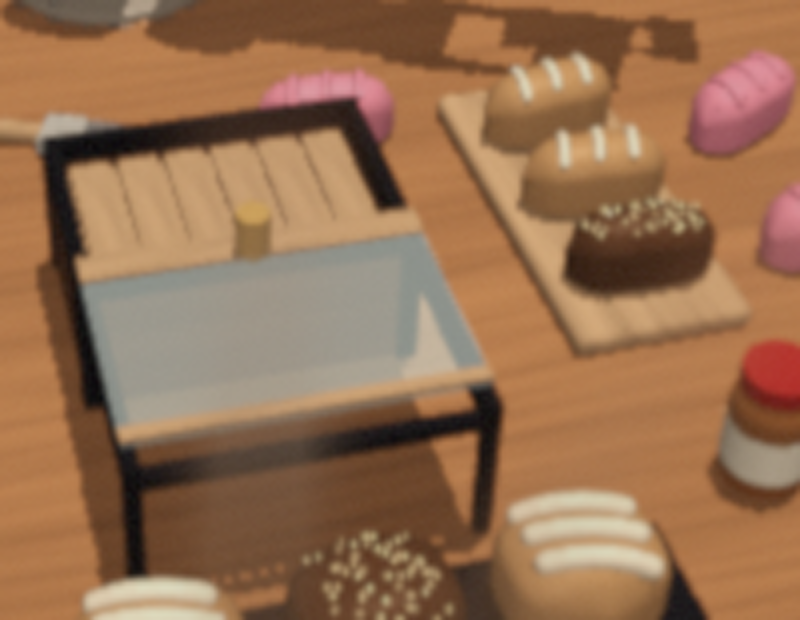

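```bash
python3 - <<'E'
from h import *
c=load("top0"); s=load("scene0")
def c1(p,o,k): return (np.array(p,float)+.5)/k-.5+np.array(o)
T1=lambda p:c1(p,(160,125),4.5); T2=lambda p:c1(p,(245,75),5); S3=lambda p:c1(p,(165,145),4)
f=c["frame"].astype(int)
# scores: pale
hsv=cv2.cvtColor(c["frame"],cv2.COLOR_BGR2HSV)
for nm,(x0,y0,x1,y1) in dict(mid=(168,174,216,200),near=(166,208,216,236)).items():
    big=cv2.resize(hsv[y0:y1,x0:x1],None,fx=6,fy=6,interpolation=cv2.INTER_LINEAR)
    m=((big[...,1]<110)&(big[...,2]>190)).astype(np.uint8)
    n,l,st,ce=cv2.connectedComponentsWithStats(m)
    pts=[c1(ce[i],(x0,y0),6) for i in range(1,n) if st[i,4]>60]
    pts=sorted(pts,key=lambda p:p[0])
    P=onplane(c,pts,76); d=P[0]-P[-1]
    print(nm,np.round(pts,1).tolist(),P.round(0).tolist(),"ctr",P.mean(0).round(1),"axis yaw",np.arctan2(d[1],d[0]).round(3))
# silhouettes ends and flanks at z~18+25
for nm,pp in dict(near=[(46,443),(234,424),(130,386),(142,480)],mid=[(50,278),(238,285),(145,235),(145,327)],seed=[(62,135),(243,148),(150,93),(150,187)]).items():
    P=onplane(c,T1(pp),45); print(nm,P.round(0)[:,:2].tolist(),np.linalg.norm(P[0]-P[1]).round(0),np.linalg.norm(P[2]-P[3]).round(0), P[:2].mean(0).round(0),P[2:].mean(0).round(0))
P=onplane(c,T1([(62,60),(268,62),(256,540),(42,535)]),18); print("board",P.round(0)[:,:2].tolist(),P.mean(0))
P=onplane(c,T2([(68,50),(481,68),(485,357),(60,345)]),129); print("cover",P.round(0)[:,:2].tolist(),P.mean(0).round(1)); 
print(np.linalg.norm(np.diff(P[[0,1,2,3,0]],axis=0),axis=1).round(0)); d=P[0]+P[1]-P[2]-P[3]; e=P[0]+P[3]-P[1]-P[2]; print(np.arctan2(d[1],d[0]),np.arctan2(-e[0],e[1]))
print("knob top",onplane(c,T2((276,306)),165), "scene", onplane(s,S3((253,211)),165))
P=onplane(c,T2([(48,628),(482,640),(78,610),(450,615)]),122);print("rim front outer,inner",P.round(0)[:,:2].tolist())
P=onplane(s,S3([(355,98),(42,143),(490,385),(125,450)]),122);print("scene rim front",P.round(0)[:,:2].tolist())
P=onplane(s,S3([(418,212),(78,270),(490,375),(122,438)]),129);print("scene cover",P.round(0)[:,:2].tolist(),P.mean(0).round(0))
E
```

```text
mid [[179.3, 184.9], [189.1, 185.2], [198.9, 186.1]] [[502.0, 349.0, 76.0], [501.0, 319.0, 76.0], [498.0, 289.0, 76.0]] ctr [500.4 318.9  76. ] axis yaw 1.514
near [[177.7, 222.0], [187.5, 220.5], [197.6, 219.0]] [[389.0, 349.0, 76.0], [394.0, 320.0, 76.0], [398.0, 290.0, 76.0]] ctr [393.6 319.9  76. ] axis yaw 1.726
near [[389.0, 380.0], [403.0, 252.0], [428.0, 324.0], [364.0, 313.0]] 129.0 65.0 [396. 316.  45.] [396. 318.  45.]
mid [[503.0, 382.0], [499.0, 251.0], [534.0, 317.0], [469.0, 315.0]] 130.0 65.0 [501. 316.  45.] [501. 316.  45.]
seed [[605.0, 378.0], [596.0, 250.0], [636.0, 317.0], [568.0, 314.0]] 128.0 68.0 [601. 314.  45.] [602. 316.  45.]
board [[668.0, 386.0], [667.0, 237.0], [326.0, 238.0], [328.0, 386.0]] [497.37087756 311.85745994  18.        ]
cover [[803.0, 111.0], [793.0, -141.0], [610.0, -136.0], [616.0, 115.0]] [705.7 -12.9 129. ]
[252. 183. 251. 187.]
-0.021292340867293744 -0.03100623242065619
knob top [[629.13576371  -9.76192875 165.        ]] scene [[632.67480696 -10.43025505 165.        ]]
rim front outer,inner [[448.0, 121.0], [442.0, -131.0], [459.0, 103.0], [457.0, -112.0]]
scene rim front [[458.0, 119.0], [456.0, -135.0], [801.0, 109.0], [797.0, -136.0]]
scene cover [[620.0, 118.0], [623.0, -135.0], [798.0, 110.0], [793.0, -137.0]] [709. -11. 129.]
```

```bash
python3 - <<'E'
from h import *
c=load("top0"); s=load("scene0")
crop(c,248,180,348,212,8,"cr4"); crop(s,170,165,270,200,8,"cr5"); crop(s,185,230,295,295,7,"cr6")
E
```

```text
(no output)
```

View pics/cr4.png

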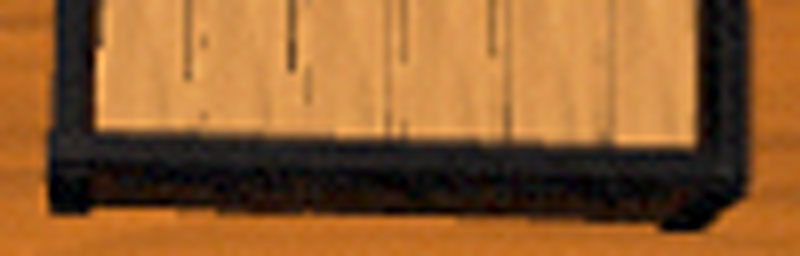

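View pics/cr5.png

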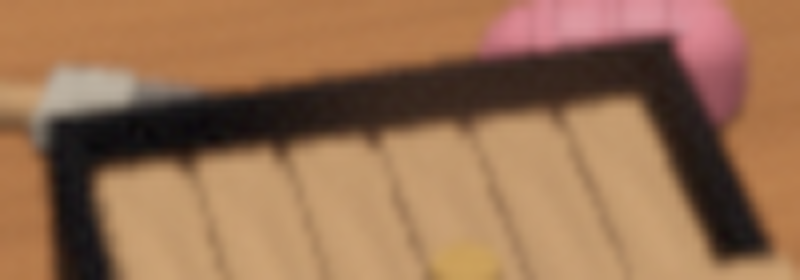

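View pics/cr6.png

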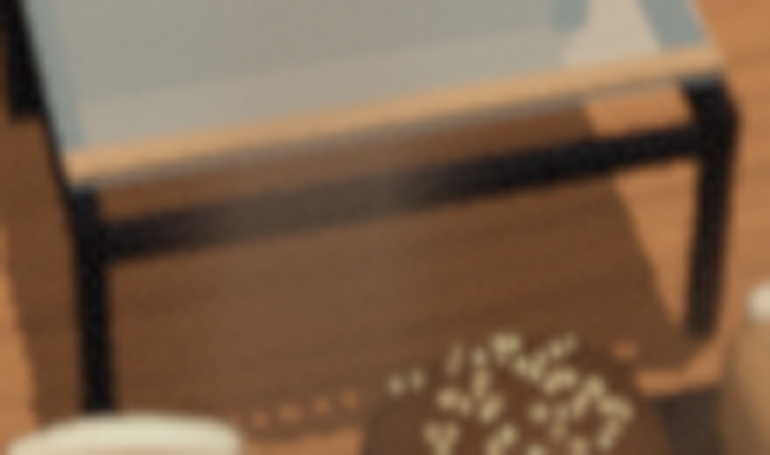

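```bash
python3 - <<'E'
from h import *
c=load("top0"); s=load("scene0")
q=lambda p,o,k:(np.array(p,float)+.5)/k-.5+np.array(o)
A=onplane(c,q([(50,171),(745,190)],(248,180),8),122); print("top outer front",A.round(0)[:,:2].tolist())
A=onplane(c,q([(95,132),(700,148)],(248,180),8),122); print("top inner front@122",A.round(0)[:,:2].tolist())
A=onplane(c,q([(95,132),(700,148)],(248,180),8),100); print("top inner front@100",A.round(0)[:,:2].tolist())
A=onplane(c,q([(52,210),(690,228)],(248,180),8),0); print("feet@0",A.round(0)[:,:2].tolist())
A=onplane(s,q([(672,40),(50,120)],(170,165),8),122); print("scene outer front",A.round(0)[:,:2].tolist())
A=onplane(s,q([(638,98),(95,168)],(170,165),8),100); print("scene platform front@100",A.round(0)[:,:2].tolist())
A=onplane(s,q([(737,112),(75,195)],(185,230),7),122); print("scene rail end",A.round(0)[:,:2].tolist())
A=onplane(s,q([(722,48),(68,160)],(185,230),7),129); print("scene cover rear",A.round(0)[:,:2].tolist())
A=onplane(s,q([(700,335),(97,410)],(185,230),7),0); print("leg feet",A.round(0)[:,:2].tolist())
for P in [(535,-7,0)]:
  pass
E
```

```text
top outer front [[446.0, 122.0], [440.0, -130.0]]
top inner front@122 [[461.0, 106.0], [455.0, -114.0]]
top inner front@100 [[464.0, 106.0], [459.0, -118.0]]
feet@0 [[450.0, 123.0], [444.0, -130.0]]
scene outer front [[460.0, 119.0], [452.0, -132.0]]
scene platform front@100 [[466.0, 103.0], [458.0, -117.0]]
scene rail end [[819.0, 110.0], [798.0, -138.0]]
scene cover rear [[792.0, 114.0], [787.0, -138.0]]
leg feet [[819.0, 105.0], [794.0, -134.0]]
```

Cross-checks on the measurements:
- **Cover:** measures 251 x 186, against 250 x 186 given.
- **Knob:** the two views agree to within 4 mm.
- **Well:** centre about (538,-8), yaw about -0.025, cover open by about 0.168, which is within the stated range.
- **Loaves:** near (395,318) with long axis 1.70, middle (501,317) with long axis 1.525.

Next I'll write a helper that turns targets into tool-frame shifts.

```bash
cat > g.py <<'E'
from h import *
from plant import bot
def mv(x,y,z,jaw=None):
    """shift (cm, tool axes) + turn for grasp point xyz and jaw yaw (mod pi); tool x kept as is"""
    o=bot.get_obs(); Rt=R.from_euler("xyz",o["tcp_rot"]); M=Rt.as_matrix()
    gp=o["tool_pos"]+M[:,0]*159
    sh=M.T@(np.array([x,y,z])-gp)/10
    cur=np.arctan2(M[1,1],M[0,1])
    t=0
    if jaw is not None:
        d=(jaw-cur+np.pi/2)%np.pi-np.pi/2; t=-np.degrees(d)
    print("t",round(o["time"],2),"gp",gp.round(1),"toolx",M[:,0].round(3),"jawyaw",round(cur,3),"q6",o["joint_positions"][5].round(3),"-> shift",sh.round(2),"turn",np.round(t,1),"alt",np.round(t-np.sign(t)*180,1))
    return o
E
python3 - <<'E'
from g import *
print(bot.grip_point_offset)
mv(395,318,130,0.13); mv(395,318,46,.13); mv(539,42,180,1.546)
E
```

```text
159.20000000000002
t 0.1 gp [205.1 482.9 245.1] toolx [-0.001 -0.001 -1.   ] jawyaw 1.169 q6 -0.146 -> shift [11.52 -7.74 23.93] turn 59.5 alt -120.5
t 0.1 gp [205.1 482.9 245.1] toolx [-0.001 -0.001 -1.   ] jawyaw 1.169 q6 -0.146 -> shift [19.92 -7.73 23.93] turn 59.5 alt -120.5
t 0.1 gp [205.1 482.9 245.1] toolx [-0.001 -0.001 -1.   ] jawyaw 1.169 q6 -0.146 -> shift [  6.54 -27.51  47.97] turn -21.6 alt 158.4
```

Call:
arm_command([
  [8, -7.7, 23.9, 59.5, 0.88],
  [8, -7.7, 23.9, 59.5, 0.88],
  [8, -7.7, 23.9, 59.5, 0.88],
  [8, -7.7, 23.9, 59.5, 0.88],
  [8, -7.7, 23.9, 59.5, 0.88],
  [8, -7.7, 23.9, 59.5, 0.88],
  [8, -7.7, 23.9, 59.5, 0.88],
  [8, -7.7, 23.9, 59.5, 0.88],
  [8, -7.7, 23.9, 59.5, 0.88],
])

```text
time: 1.0
tool_pos: [394.9, 318.7, 324.0]
tcp_rot: [-0.82, 1.569, -2.257]
contact_force: [-0.9, -0.1, -0.0]
grip_width: 80.9
```

```bash
python3 - <<'E'
from g import *
mv(395,318,46,.13); print(bot.get_obs()["grip_width"])
c=snap(bot,"scene","s1"); crop(c,220,20,420,200,4,"s1c")
E
```

```text
t 1.0 gp [394.7 318.5 165. ] toolx [-0.001 -0.001 -1.   ] jawyaw 0.134 q6 0.394 -> shift [11.9   0.04  0.04] turn 0.3 alt -179.7
80.89507524140234
```

View pics/s1c.png

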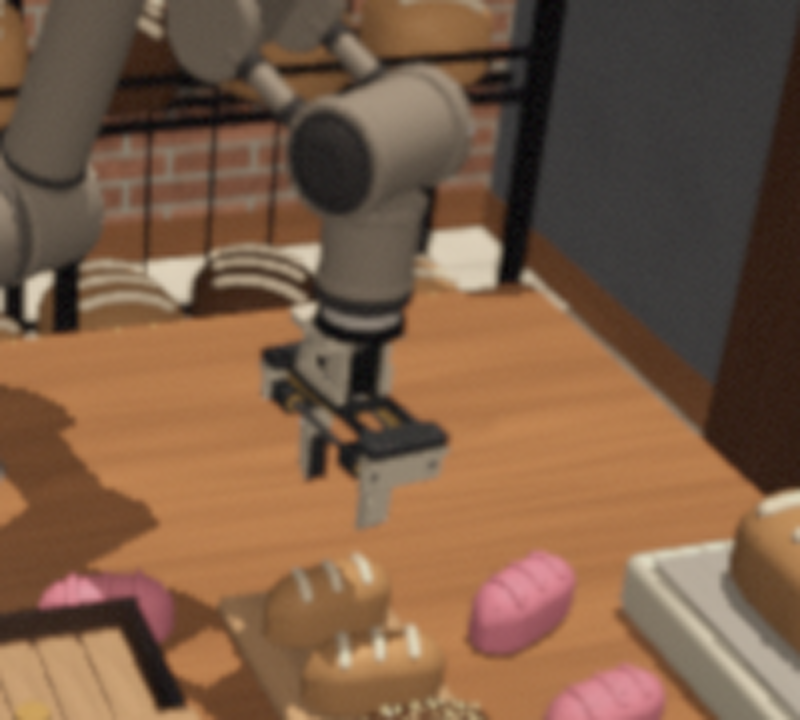

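The gripper stands over the near golden loaf (crop about (330,600)) with its jaws across the loaf's width. The body's long side lies along the jaws, as I assumed. Now descending.

Call:
arm_command([
  [4, 0, 0, 0.3, 0.88],
  [7, 0, 0, 0.3, 0.88],
  [9, 0, 0, 0.3, 0.88],
  [11, 0, 0, 0.3, 0.88],
  [11.9, 0, 0, 0.3, 0.88],
  [11.9, 0, 0, 0.3, 0.88],
  [11.9, 0, 0, 0.3, 0.88],
])

```text
time: 1.75
tool_pos: [394.8, 319.1, 205.9]
tcp_rot: [-0.044, 1.57, -1.484]
contact_force: [-0.0, 0.1, 1.0]
grip_width: 80.6
```

Call:
arm_command([
  [0, 0, 0, 0, 0.4],
  [0, 0, 0, 0, 0.4],
  [0, 0, 0, 0, 0.4],
  [0, 0, 0, 0, 0.4],
  [0, 0, 0, 0, 0.4],
])

```text
time: 2.25
tool_pos: [394.8, 319.2, 206.4]
tcp_rot: [1.038, 1.57, -0.402]
contact_force: [-0.8, -0.6, 5.8]
grip_width: 56.9
```

```bash
python3 - <<'E'
from g import *
mv(395,318,46,.13); print(bot.get_obs()["grip_width"])
c=snap(bot,"scene","s2"); crop(c,220,60,420,230,4,"s2c")
E
```

```text
t 2.25 gp [394.9 319.2  47.4] toolx [ 0.001 -0.    -1.   ] jawyaw 0.131 q6 0.399 -> shift [ 0.14 -0.01  0.12] turn 0.0 alt -180.0
56.87646216190933
```

View pics/s2c.png

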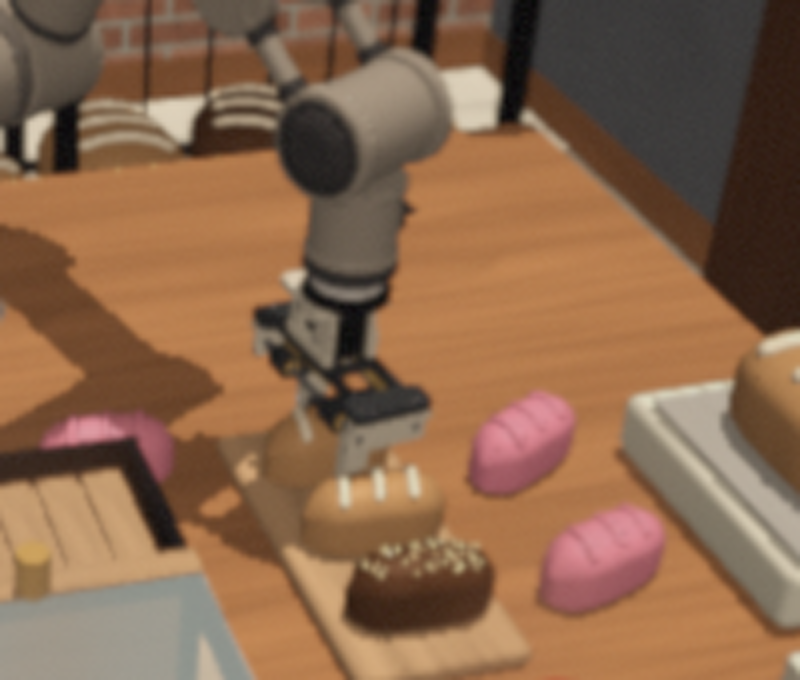

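The near loaf is gripped, opening 56.9 against a width of 58. Lifting.

Call:
arm_command([
  [-1, 0, 0, 0, 0.4],
  [-3, 0, 0, 0, 0.4],
  [-6, 0, 0, 0, 0.4],
  [-9, 0, 0, 0, 0.4],
  [-12, 0, 0, 0, 0.4],
  [-14.5, 0, 0, 0, 0.4],
  [-15.5, 0, 0, 0, 0.4],
  [-15.5, 0, 0, 0, 0.4],
])

```text
time: 3.1
tool_pos: [394.7, 319.3, 362.4]
tcp_rot: [1.733, 1.568, 0.293]
contact_force: [0.7, -0.3, -3.0]
grip_width: 56.6
```

```bash
python3 - <<'E'
from g import *
mv(534,-58,202,1.546); o=bot.get_obs();print(o["grip_width"],o["contact_force"])
E
```

```text
t 3.1 gp [395.2 319.4 203.4] toolx [ 0.003  0.001 -1.   ] jawyaw 0.131 q6 0.399 -> shift [ 0.15  8.84 39.23] turn -81.1 alt 98.9
56.59495021734183 [ 0.72111078 -0.26915335 -2.95680543]
```

Call:
arm_command([
  [0, 0.5, 2, -6, 0.4],
  [0, 1.2, 5.5, -14, 0.4],
  [0, 2.1, 9.5, -22, 0.4],
  [0, 3.1, 14, -30, 0.4],
  [0, 4.1, 18.5, -38, 0.4],
  [0, 5.1, 23, -46, 0.4],
  [0, 6.2, 27.5, -54, 0.4],
  [0, 7.2, 32, -62, 0.4],
  [0, 8.1, 36, -70, 0.4],
  [0, 8.6, 38, -76, 0.4],
])

```text
time: 4.1
tool_pos: [529.9, -49.3, 360.3]
tcp_rot: [2.059, 1.57, 1.949]
contact_force: [0.9, 0.5, -2.7]
grip_width: 56.7
```

```bash
python3 - <<'E'
from g import *
mv(534,-58,202,1.546); o=bot.get_obs();print(o["grip_width"],o["contact_force"])
c=snap(bot,"top","t3"); crop(c,160,60,360,230,4,"t3c")
E
```

```text
t 4.1 gp [529.9 -49.2 201.3] toolx [-0.     0.001 -1.   ] jawyaw 1.461 q6 -1.698 -> shift [-0.07 -0.83  0.51] turn -4.9 alt 175.1
56.67934590195032 [ 0.8870769   0.48466052 -2.72312214]
```

View pics/t3c.png

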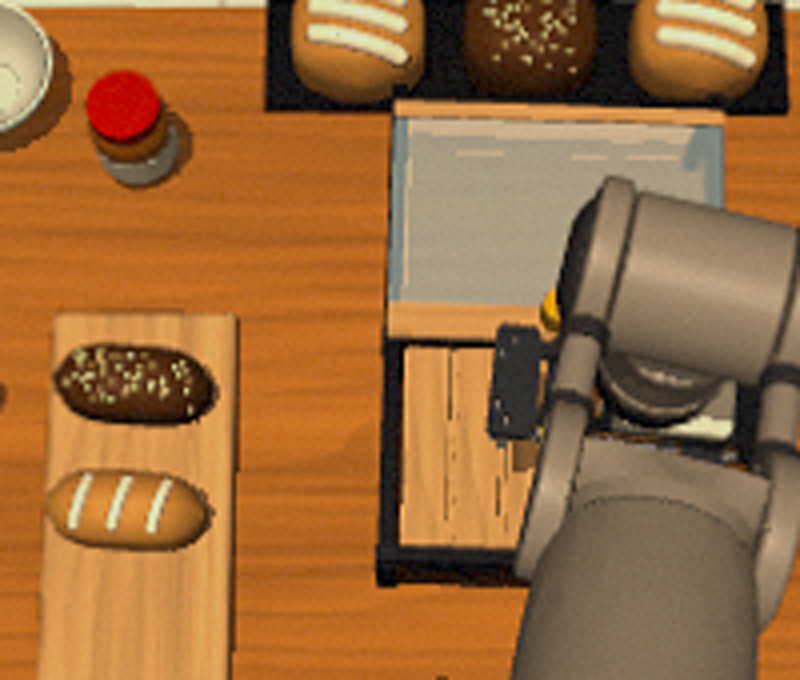

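Call:
arm_command([
  [0, -0.8, 0.6, -4.9, 0.4],
  [0, -0.8, 0.6, -4.9, 0.4],
  [0, -0.8, 0.6, -4.9, 0.4],
  [0, -0.8, 0.6, -4.9, 0.4],
])

```text
time: 4.55
tool_pos: [535.8, -59.6, 359.6]
tcp_rot: [-2.158, 1.57, -2.174]
contact_force: [0.3, 0.2, -2.5]
grip_width: 56.5
```

```bash
python3 - <<'E'
from g import *
mv(535,-58,135,1.546); o=bot.get_obs();print(o["grip_width"],o["contact_force"])
c=snap(bot,"scene","s4"); crop(c,150,60,350,220,4,"s4c")
E
```

```text
t 4.55 gp [535.7 -59.7 200.6] toolx [-0.001 -0.001 -1.   ] jawyaw 1.554 q6 -1.806 -> shift [ 6.56  0.18 -0.07] turn 0.5 alt -179.5
56.541750795402145 [ 0.25550176  0.21694731 -2.48777989]
```

View pics/s4c.png

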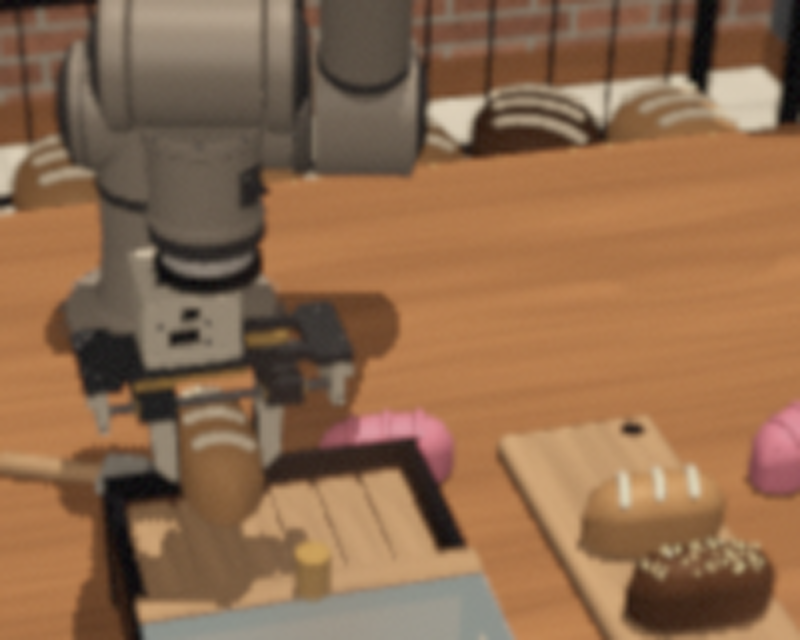

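```bash
python3 - <<'E'
from g import *
c=load("s4")
for P in [(597,-60,171),(597,-60,180),(580,-60,231),(535,-60,231),(473,-60,225),(562,-60,231)]: print(P,((proj(c,P)-[150,60]+.5)*4-.5).round(0))
E
```

```text
(597, -60, 171) [[233. 525.]]
(597, -60, 180) [[233. 515.]]
(580, -60, 231) [[225. 443.]]
(535, -60, 231) [[212. 408.]]
(473, -60, 225) [[196. 370.]]
(562, -60, 231) [[220. 429.]]
```

Call:
arm_command([
  [1, 0.1, -0.4, 0.5, 0.4],
  [2.5, 0.1, -0.4, 0.5, 0.4],
  [4, 0.1, -0.4, 0.5, 0.4],
  [5.2, 0.1, -0.4, 0.5, 0.4],
  [6, 0.1, -0.4, 0.5, 0.4],
  [6.4, 0.1, -0.4, 0.5, 0.4],
  [6.6, 0.1, -0.4, 0.5, 0.4],
  [6.6, 0.1, -0.4, 0.5, 0.4],
])

```text
time: 5.4
tool_pos: [532.0, -58.6, 294.0]
tcp_rot: [-1.192, 1.57, -1.217]
contact_force: [0.5, 0.1, -3.7]
grip_width: 56.9
```

```bash
python3 - <<'E'
from g import *
mv(532,-58,110,1.546); o=bot.get_obs();print(o["grip_width"],o["contact_force"])
c=snap(bot,"scene","s5"); crop(c,150,90,350,250,4,"s5c")
E
```

```text
t 5.4 gp [532.  -58.8 135. ] toolx [ 0.    -0.001 -1.   ] jawyaw 1.546 q6 -1.798 -> shift [ 2.5   0.08 -0.01] turn -0.0 alt 180.0
56.86310144603184 [ 0.4556162   0.05693622 -3.65485497]
```

View pics/s5c.png

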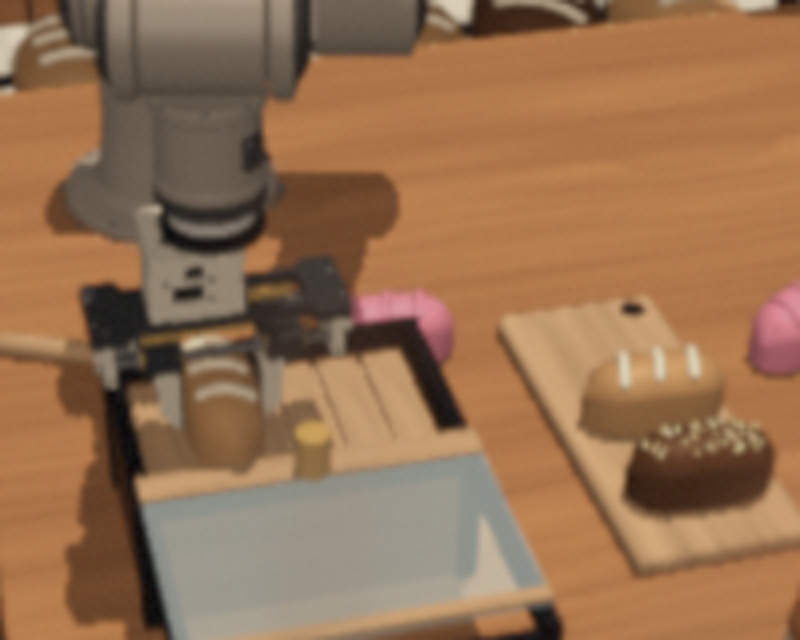

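The held loaf (crop about (222,410)) is inside the mouth and clear of the rim and the cover edge. Lowering it slowly onto the platform.

Call:
arm_command([
  [0.4, 0, 0, 0, 0.4],
  [0.8, 0, 0, 0, 0.4],
  [1.2, 0, 0, 0, 0.4],
  [1.6, 0, 0, 0, 0.4],
  [2.0, 0, 0, 0, 0.4],
  [2.4, 0, 0, 0, 0.4],
  [2.5, 0, 0, 0, 0.4],
  [2.5, 0, 0, 0, 0.4],
])

```text
time: 6.25
tool_pos: [532.0, -58.7, 269.1]
tcp_rot: [-1.19, 1.57, -1.215]
contact_force: [0.8, -0.3, -1.4]
grip_width: 56.4
```

Call:
arm_command([
  [0.3, 0, 0, 0, 0.4],
  [0.6, 0, 0, 0, 0.4],
  [0.9, 0, 0, 0, 0.4],
  [1.0, 0, 0, 0, 0.4],
  [1.0, 0, 0, 0, 0.4],
  [1.0, 0, 0, 0, 0.4],
])

```text
time: 6.85
tool_pos: [532.0, -58.6, 259.1]
tcp_rot: [-1.171, 1.57, -1.196]
contact_force: [0.5, -0.2, 0.6]
grip_width: 56.7
```

Call:
arm_command([
  [0, 0, 0, 0, 0.7],
  [0, 0, 0, 0, 0.74],
  [0, 0, 0, 0, 0.76],
  [0, 0, 0, 0, 0.76],
  [0, 0, 0, 0, 0.76],
])

```text
time: 7.35
tool_pos: [532.0, -58.6, 259.1]
tcp_rot: [-1.336, 1.57, -1.361]
contact_force: [0.2, 0.4, 0.4]
grip_width: 69.7
```

```bash
python3 - <<'E'
from g import *
mv(532,-58,210,1.546); o=bot.get_obs();print(o["grip_width"],o["contact_force"])
c=snap(bot,"scene","s6"); crop(c,150,90,350,250,4,"s6c")
E
```

```text
t 7.35 gp [532.  -58.8 100.1] toolx [ 0.    -0.001 -1.   ] jawyaw 1.546 q6 -1.798 -> shift [-10.99   0.07  -0.  ] turn -0.0 alt 180.0
69.74510290280499 [0.20004153 0.42788212 0.35289556]
```

View pics/s6c.png

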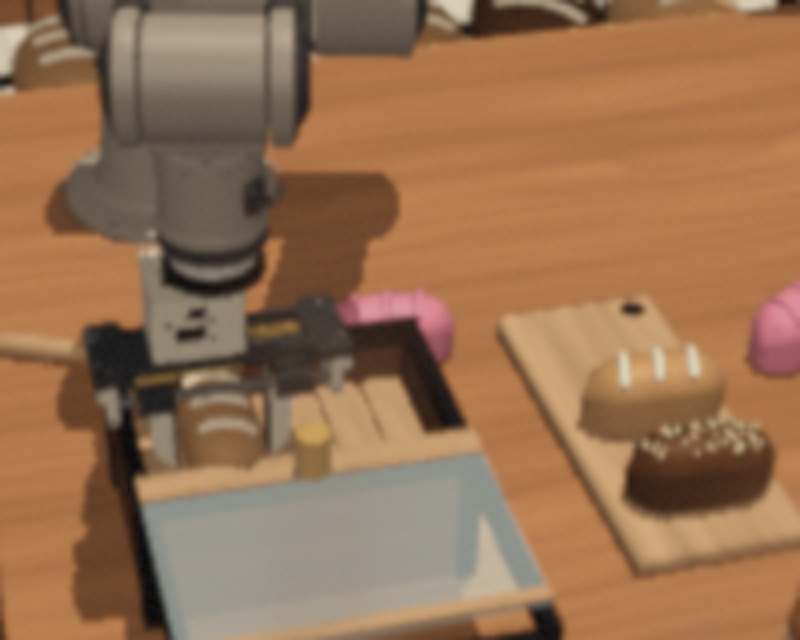

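The loaf is released and lies level between the open fingers. Rising straight up.

Call:
arm_command([
  [-1, 0, 0, 0, 0.76],
  [-3, 0, 0, 0, 0.76],
  [-6, 0, 0, 0, 0.78],
  [-9, 0, 0, 0, 0.8],
  [-11, 0, 0, 0, 0.85],
  [-11, 0, 0, 0, 0.88],
])

```text
time: 8.0
tool_pos: [532.4, -58.6, 372.8]
tcp_rot: [-0.349, 1.563, -0.374]
contact_force: [0.0, -0.1, -0.7]
grip_width: 79.8
```

```bash
python3 - <<'E'
from g import *
mv(501,318,180,-0.046); o=bot.get_obs();print(o["grip_width"],o["contact_force"])
E
```

```text
t 8.0 gp [533.6 -59.  213.8] toolx [ 0.007 -0.003 -1.   ] jawyaw 1.546 q6 -1.798 -> shift [ 3.26 37.62 -4.22] turn -88.8 alt 91.2
79.77831361608277 [ 0.01047574 -0.0687206  -0.66430209]
```

Call:
arm_command([
  [0, 4, -0.5, 8, 0.88],
  [0, 9, -1, 17, 0.88],
  [0, 13.5, -1.5, 25, 0.88],
  [0, 18, -2, 34, 0.88],
  [0.5, 22.5, -2.5, 42, 0.88],
  [1, 27, -3, 51, 0.88],
  [1, 31.5, -3.5, 59, 0.88],
  [1, 36, -4.2, 68, 0.88],
  [1, 37.6, -4.2, 76, 0.88],
  [1, 37.6, -4.2, 85, 0.88],
])

```text
time: 9.0
tool_pos: [498.8, 321.3, 360.3]
tcp_rot: [0.976, 1.565, -0.444]
contact_force: [-0.0, -0.8, 0.8]
grip_width: 80.8
```

```bash
python3 - <<'E'
from g import *
mv(501,318,46,-0.046); o=bot.get_obs();print(o["grip_width"],o["contact_force"])
c=snap(bot,"top","t7"); crop(c,160,60,360,230,4,"t7c"); c=snap(bot,"scene","s7"); crop(c,150,90,350,250,4,"s7c")
E
```

```text
t 9.0 gp [499.7 320.9 201.4] toolx [ 0.006 -0.003 -1.   ] jawyaw 0.151 q6 0.295 -> shift [15.54  0.    0.25] turn 11.3 alt -168.7
80.77066986400831 [-0.00943511 -0.79029779  0.7938815 ]
```

View pics/t7c.png

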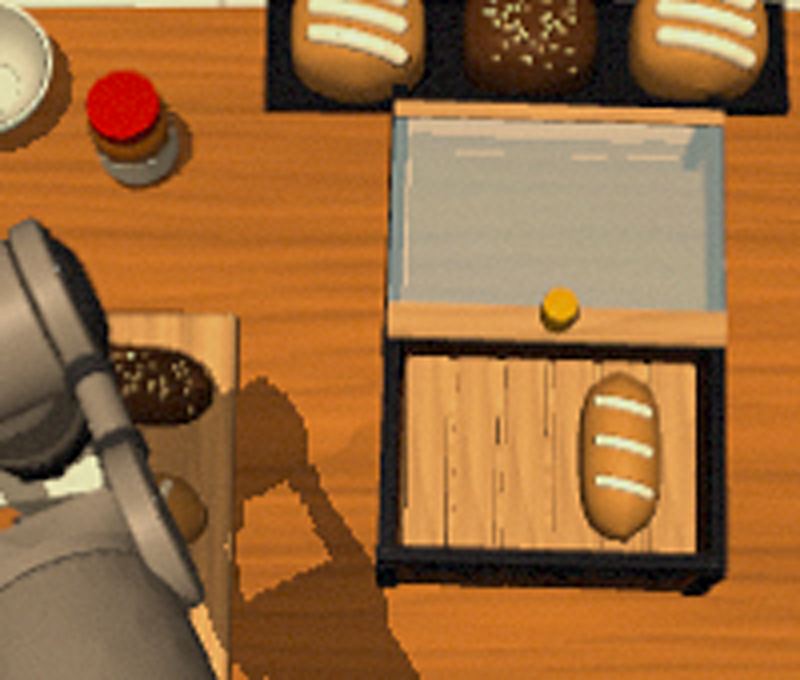

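View pics/s7c.png

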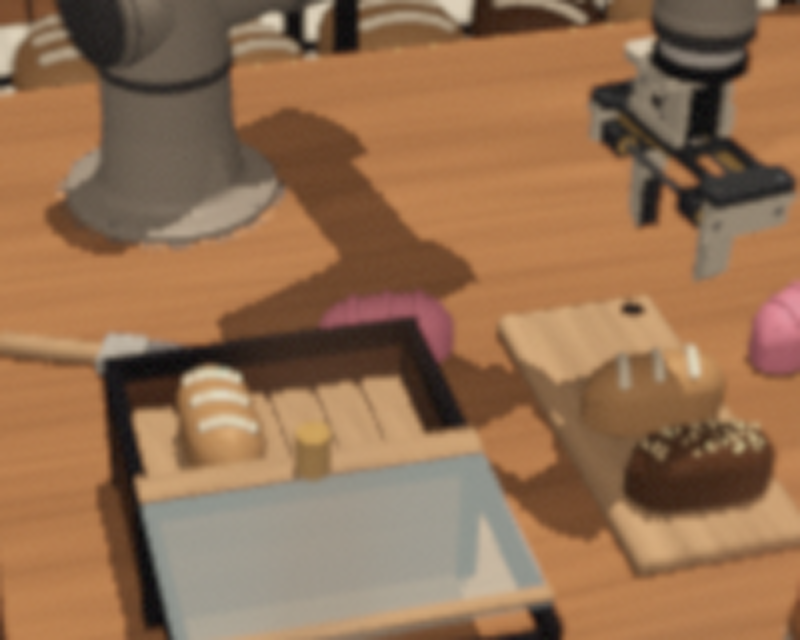

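The first loaf (top crop about (620,457)) lies upright in the well's -y half, clear of the walls. The other two loaves haven't moved. Now the second loaf.

Call:
arm_command([
  [1, 0, 0.1, 8, 0.88],
  [3, 0, 0.2, 11.3, 0.88],
  [5, 0, 0.2, 11.3, 0.88],
  [5, 0, 0.2, 11.3, 0.88],
  [5, 0, 0.2, 11.3, 0.88],
])

```text
time: 9.6
tool_pos: [500.2, 316.4, 310.5]
tcp_rot: [0.889, 1.565, -0.724]
contact_force: [0.9, 0.2, 0.7]
grip_width: 80.7
```

```bash
python3 - <<'E'
from g import *
mv(501,318,46,-0.046); o=bot.get_obs();print(o["grip_width"],o["contact_force"])
E
```

```text
t 9.6 gp [500.9 315.8 151.5] toolx [ 0.005 -0.004 -1.   ] jawyaw -0.042 q6 0.481 -> shift [10.55 -0.05 -0.26] turn 0.2 alt -179.8
80.71054359917868 [0.91055848 0.22181598 0.65200008]
```

Call:
arm_command([
  [3, 0, -0.2, 0, 0.88],
  [5.5, 0, -0.2, 0, 0.88],
  [7.5, 0, -0.2, 0, 0.88],
  [9.5, 0, -0.2, 0, 0.88],
  [10.5, 0, -0.2, 0, 0.88],
  [10.5, 0, -0.2, 0, 0.88],
  [10.5, 0, -0.2, 0, 0.88],
])

```text
time: 10.3
tool_pos: [501.2, 318.1, 206.6]
tcp_rot: [1.129, 1.564, -0.483]
contact_force: [0.0, 0.1, 0.1]
grip_width: 80.9
```

Call:
arm_command([
  [0, 0, 0, 0, 0.4],
  [0, 0, 0, 0, 0.4],
  [0, 0, 0, 0, 0.4],
  [0, 0, 0, 0, 0.4],
  [0, 0, 0, 0, 0.4],
])

```text
time: 10.8
tool_pos: [501.1, 318.2, 207.2]
tcp_rot: [1.136, 1.564, -0.476]
contact_force: [-2.6, -0.4, 5.5]
grip_width: 56.6
```

```bash
python3 - <<'E'
from g import *
mv(501,318,46,-0.046); o=bot.get_obs();print(o["grip_width"],o["contact_force"])
E
```

```text
t 10.8 gp [502.1 317.7  48.2] toolx [ 0.006 -0.003 -1.   ] jawyaw -0.041 q6 0.484 -> shift [ 0.22 -0.11 -0.03] turn 0.3 alt -179.7
56.583548593344204 [-2.61021305 -0.40205445  5.52443862]
```

Call:
arm_command([
  [-1, 0, 0, 0, 0.4],
  [-3, 0, 0, 0, 0.4],
  [-6, 0, 0, 0, 0.4],
  [-9, 0, 0, 0, 0.4],
  [-12, 0, 0, 0, 0.4],
  [-14.5, 0, 0, 0, 0.4],
  [-15.5, 0, 0, 0, 0.4],
  [-15.5, 0, 0, 0, 0.4],
])

```text
time: 11.6
tool_pos: [500.2, 318.7, 363.4]
tcp_rot: [1.375, 1.562, -0.237]
contact_force: [-0.3, 0.3, -3.2]
grip_width: 56.8
```

```bash
python3 - <<'E'
from g import *
mv(533,42,202,1.546); o=bot.get_obs();print(o["grip_width"],o["contact_force"])
E
```

```text
t 11.6 gp [501.6 318.4 204.4] toolx [ 0.009 -0.002 -1.   ] jawyaw -0.041 q6 0.483 -> shift [ 0.32  4.28 27.49] turn 89.1 alt -90.9
56.75712191461921 [-0.32744407  0.26865906 -3.24738319]
```

Call:
arm_command([
  [0, 0.3, 1.5, -6, 0.4],
  [0, 0.8, 4, -14, 0.4],
  [0, 1.3, 7, -22, 0.4],
  [0, 1.8, 10.5, -30, 0.4],
  [0, 2.3, 14, -38, 0.4],
  [0, 2.8, 17.5, -46, 0.4],
  [0, 3.3, 21, -54, 0.4],
  [0, 3.8, 24, -62, 0.4],
  [0, 4.2, 26.5, -70, 0.4],
  [0, 4.3, 27.5, -78, 0.4],
])

```text
time: 12.6
tool_pos: [531.7, 39.9, 362.2]
tcp_rot: [-0.216, 1.565, -0.463]
contact_force: [-0.2, 0.7, -2.8]
grip_width: 56.8
```

```bash
python3 - <<'E'
from g import *
mv(533,42,202,1.546)
E
```

```text
t 12.6 gp [532.5  39.5 203.2] toolx [ 0.005 -0.003 -1.   ] jawyaw 1.323 q6 -1.391 -> shift [ 0.12  0.26 -0.01] turn -12.8 alt 167.2
```

Call:
arm_command([
  [0, 0.3, 0, -7, 0.4],
  [0, 0.3, 0, -12, 0.4],
  [0, 0.3, 0, -12.8, 0.4],
  [0, 0.3, 0, -12.8, 0.4],
])

```text
time: 13.0
tool_pos: [532.2, 42.8, 361.0]
tcp_rot: [-0.694, 1.567, -0.719]
contact_force: [-0.1, 0.3, -2.1]
grip_width: 56.7
```

```bash
python3 - <<'E'
from g import *
mv(533,42,110,1.546); print(bot.get_obs()["contact_force"])
c=snap(bot,"scene","s8"); crop(c,150,60,350,220,4,"s8c")
print(((proj(c,[(595,42,172),(533,42,232),(563,42,232)])-[150,60]+.5)*4-.5).round(0))
E
```

```text
t 13.0 gp [532.7  42.4 202. ] toolx [ 0.003 -0.002 -1.   ] jawyaw 1.545 q6 -1.607 -> shift [ 9.2  -0.02  0.01] turn -0.1 alt 179.9
[-0.11230859  0.28405364 -2.12402964]
[[370. 501.]
 [349. 386.]
 [360. 408.]]
```

View pics/s8c.png

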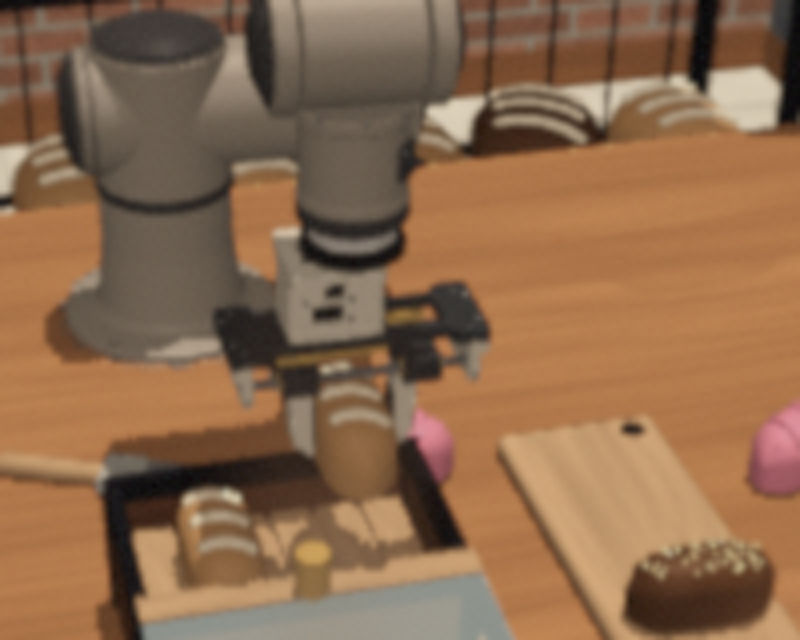

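The second loaf is held level over the +y half of the well. The first loaf stands above the rim, as expected with only one loaf. Lowering.

Call:
arm_command([
  [1, 0, 0, 0, 0.4],
  [2.5, 0, 0, 0, 0.4],
  [4, 0, 0, 0, 0.4],
  [5.5, 0, 0, 0, 0.4],
  [7, 0, 0, 0, 0.4],
  [8, 0, 0, 0, 0.4],
  [9, 0, 0, 0, 0.4],
  [9.5, 0, 0, 0, 0.4],
  [9.5, 0, 0, 0, 0.4],
])

```text
time: 13.95
tool_pos: [532.5, 42.7, 265.6]
tcp_rot: [-0.802, 1.568, -0.828]
contact_force: [0.8, 0.2, -2.2]
grip_width: 56.6
```

```bash
python3 - <<'E'
from g import *
mv(533,42,82,1.546); print(bot.get_obs()["contact_force"])
c=snap(bot,"scene","s9"); crop(c,150,90,350,250,4,"s9c")
E
```

```text
t 13.95 gp [532.8  42.3 106.6] toolx [ 0.002 -0.002 -1.   ] jawyaw 1.545 q6 -1.606 -> shift [ 2.46 -0.02  0.01] turn -0.1 alt 179.9
[ 0.80961284  0.17035231 -2.21521927]
```

View pics/s9c.png

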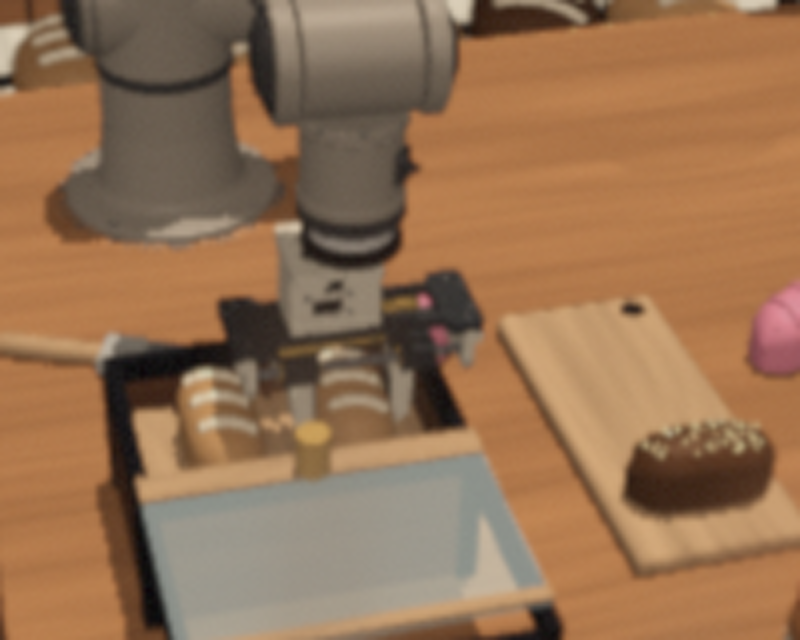

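Call:
arm_command([
  [0.3, 0, 0, 0, 0.4],
  [0.6, 0, 0, 0, 0.4],
  [0.9, 0, 0, 0, 0.4],
  [1.2, 0, 0, 0, 0.4],
  [1.4, 0, 0, 0, 0.4],
  [1.4, 0, 0, 0, 0.4],
])

```text
time: 14.6
tool_pos: [532.6, 42.6, 251.9]
tcp_rot: [-0.695, 1.567, -0.721]
contact_force: [0.6, -0.6, -1.1]
grip_width: 56.5
```

Call:
arm_command([
  [0.3, 0, 0, 0, 0.4],
  [0.6, 0, 0, 0, 0.4],
  [0.9, 0, 0, 0, 0.4],
  [1.0, 0, 0, 0, 0.4],
  [1.0, 0, 0, 0, 0.4],
])

```text
time: 15.1
tool_pos: [532.7, 42.6, 241.7]
tcp_rot: [-0.707, 1.567, -0.733]
contact_force: [-0.1, -0.7, -0.9]
grip_width: 56.6
```

```bash
python3 - <<'E'
from g import *
mv(533,42,82,1.546); print(bot.get_obs()["contact_force"])
c=snap(bot,"scene","s10"); crop(c,150,90,350,250,4,"s10c")
E
```

```text
t 15.1 gp [533.1  42.2  82.7] toolx [ 0.003 -0.002 -1.   ] jawyaw 1.545 q6 -1.606 -> shift [ 0.07 -0.02 -0.01] turn -0.1 alt 179.9
[-0.08636867 -0.6520848  -0.85609835]
```

View pics/s10c.png

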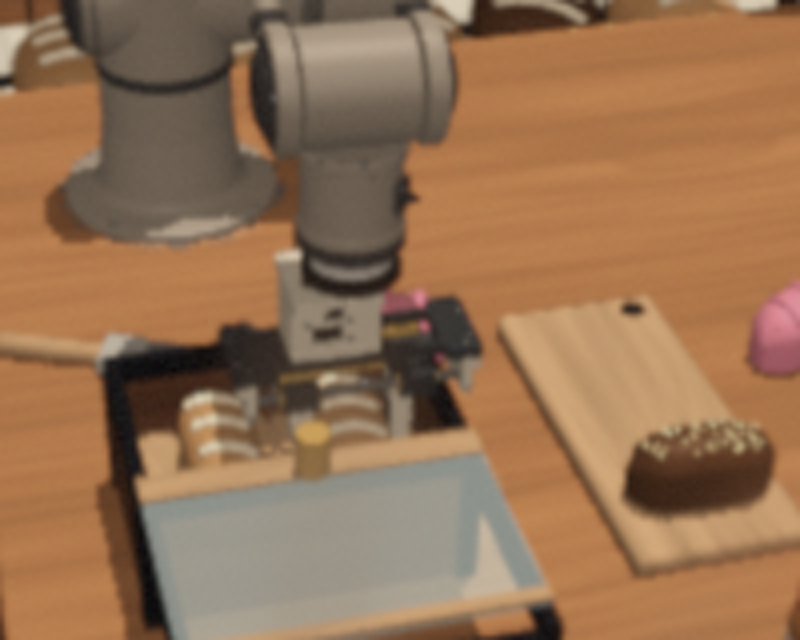

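Nearly all the weight is on the platform, and what remains would sink only a few mm. Releasing.

Call:
arm_command([
  [0, 0, 0, 0, 0.68],
  [0, 0, 0, 0, 0.72],
  [0, 0, 0, 0, 0.75],
  [0, 0, 0, 0, 0.75],
  [0, 0, 0, 0, 0.75],
  [0, 0, 0, 0, 0.75],
])

```text
time: 15.75
tool_pos: [532.7, 42.6, 241.9]
tcp_rot: [-0.703, 1.567, -0.729]
contact_force: [0.6, 0.3, 0.3]
grip_width: 68.8
```

Call:
arm_command([
  [-1, 0, 0, 0, 0.75],
  [-3, 0, 0, 0, 0.75],
  [-6, 0, 0, 0, 0.75],
  [-9, 0, 0, 0, 0.75],
  [-13, 0, 0, 0, 0.75],
  [-17, 0, 0, 0, 0.75],
  [-17, 0, 0, 0, 0.75],
])

```text
time: 16.45
tool_pos: [532.8, 43.0, 418.5]
tcp_rot: [-0.19, 1.556, -0.215]
contact_force: [-0.2, -0.8, -0.3]
grip_width: 68.8
```

```bash
python3 - <<'E'
from g import *
mv(463,-7,240,1.546); print(bot.get_obs()["contact_force"],bot.get_obs()["grip_width"])
c=snap(bot,"scene","s11"); crop(c,150,90,350,250,4,"s11c")
c=snap(bot,"top","t11"); crop(c,230,60,370,230,4,"t11c")
E
```

```text
t 16.45 gp [535.1  42.5 259.5] toolx [ 0.014 -0.003 -1.   ] jawyaw 1.545 q6 -1.607 -> shift [ 1.86 -5.13 -7.1 ] turn -0.1 alt 179.9
[-0.17448677 -0.81164621 -0.25672396] 68.81286299384593
```

View pics/s11c.png

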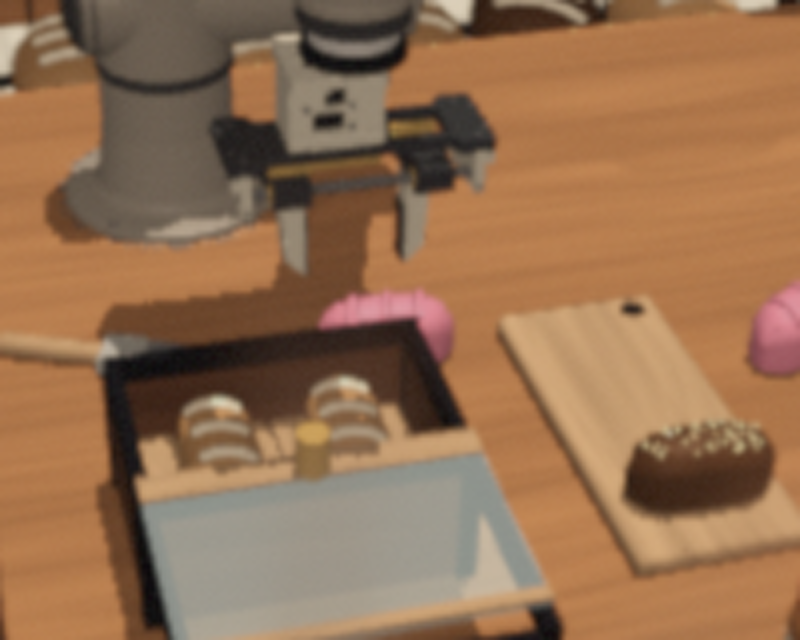

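View pics/t11c.png

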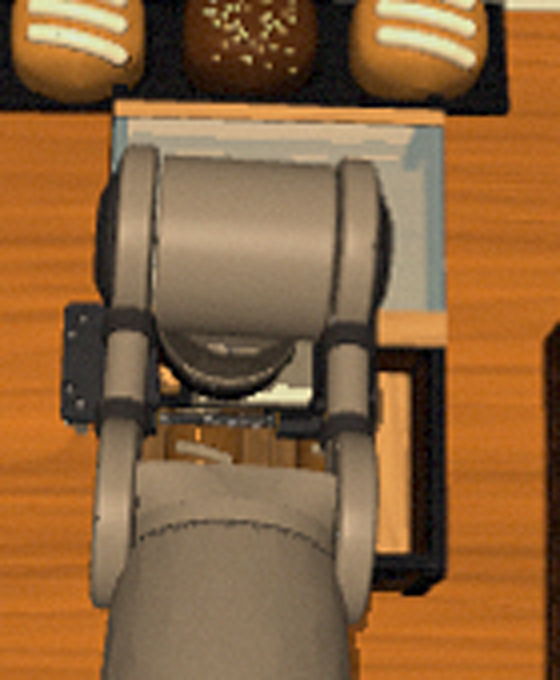

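Both loaves lie level side by side and well below the rim, and the cover is still open. The middle score dropped about 31 mm more with the second loaf, so the platform has sunk about 60 mm in total. Now for the knob.

```bash
python3 - <<'E'
from g import *
mv(631,-10.5,215,1.546)
E
```

```text
t 16.55 gp [532.9  42.6 254.3] toolx [ 0.005 -0.003 -1.   ] jawyaw 1.545 q6 -1.607 -> shift [ 3.99 -5.05  9.93] turn -0.1 alt 179.9
```

Call:
arm_command([
  [0, -1.5, 3, 0, 0.7],
  [0, -3, 6, 0, 0.65],
  [1, -4.5, 9, 0, 0.65],
  [3, -5, 9.9, 0, 0.65],
  [4, -5, 9.9, 0, 0.65],
  [4, -5, 9.9, 0, 0.65],
  [4, -5, 9.9, 0, 0.65],
])

```text
time: 17.25
tool_pos: [629.3, -9.1, 374.0]
tcp_rot: [-0.463, 1.566, -0.488]
contact_force: [0.1, -0.4, 1.1]
grip_width: 59.7
```

```bash
python3 - <<'E'
from g import *
mv(631,-10.5,156,1.546); print(bot.get_obs()["grip_width"])
c=snap(bot,"scene","s12"); crop(c,150,90,350,250,4,"s12c")
E
```

```text
t 17.25 gp [630.   -9.4 215. ] toolx [ 0.004 -0.002 -1.   ] jawyaw 1.545 q6 -1.681 -> shift [ 5.9  -0.09  0.07] turn -0.0 alt 180.0
59.72159172741672
```

View pics/s12c.png

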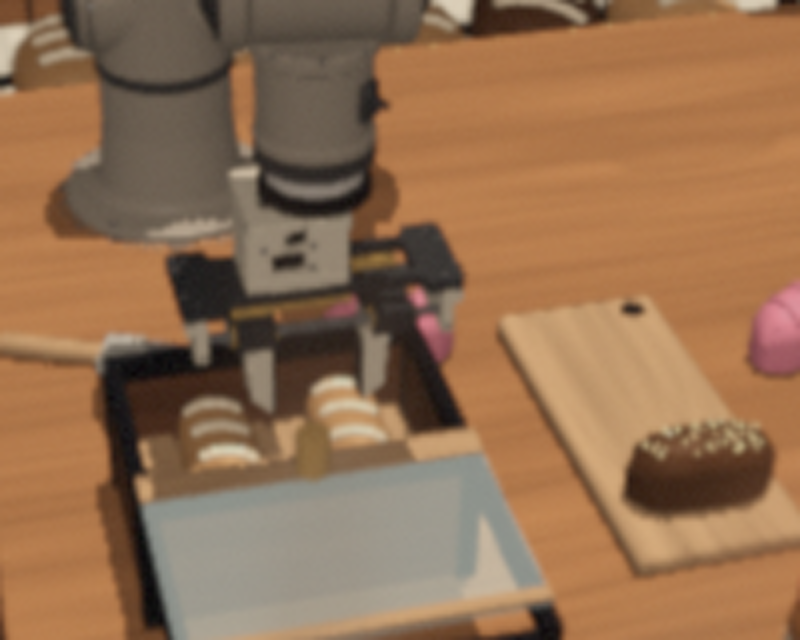

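The gripper stands over the knob (crop (313,445)), with the knob centred between the fingers. Descending, then closing.

Call:
arm_command([
  [2, -0.1, 0.1, 0, 0.65],
  [4, -0.1, 0.1, 0, 0.65],
  [5.3, -0.1, 0.1, 0, 0.65],
  [5.9, -0.1, 0.1, 0, 0.65],
  [5.9, -0.1, 0.1, 0, 0.65],
  [5.9, -0.1, 0.1, 0, 0.65],
])

```text
time: 17.9
tool_pos: [631.0, -10.1, 316.7]
tcp_rot: [-0.335, 1.563, -0.36]
contact_force: [-0.5, 0.3, 0.5]
grip_width: 60.0
```

Call:
arm_command([
  [0, 0, 0, 0, 0.15],
  [0, 0, 0, 0, 0.15],
  [0, 0, 0, 0, 0.15],
  [0, 0, 0, 0, 0.15],
  [0, 0, 0, 0, 0.15],
  [0, 0, 0, 0, 0.15],
])

```text
time: 18.5
tool_pos: [631.0, -10.6, 316.8]
tcp_rot: [-0.431, 1.562, -0.456]
contact_force: [0.0, -2.9, 0.9]
grip_width: 25.5
```

```bash
python3 - <<'E'
from g import *
mv(463,-6,156,1.546); print(bot.get_obs()["grip_width"],bot.get_obs()["contact_force"])
c=snap(bot,"scene","s13"); crop(c,150,90,350,250,4,"s13c")
E
```

```text
t 18.5 gp [632.1 -11.2 157.8] toolx [ 0.007 -0.004 -1.   ] jawyaw 1.546 q6 -1.682 -> shift [  0.06   0.09 -16.92] turn -0.0 alt 180.0
25.509007820289657 [ 0.04849817 -2.86048447  0.92894038]
```

View pics/s13c.png

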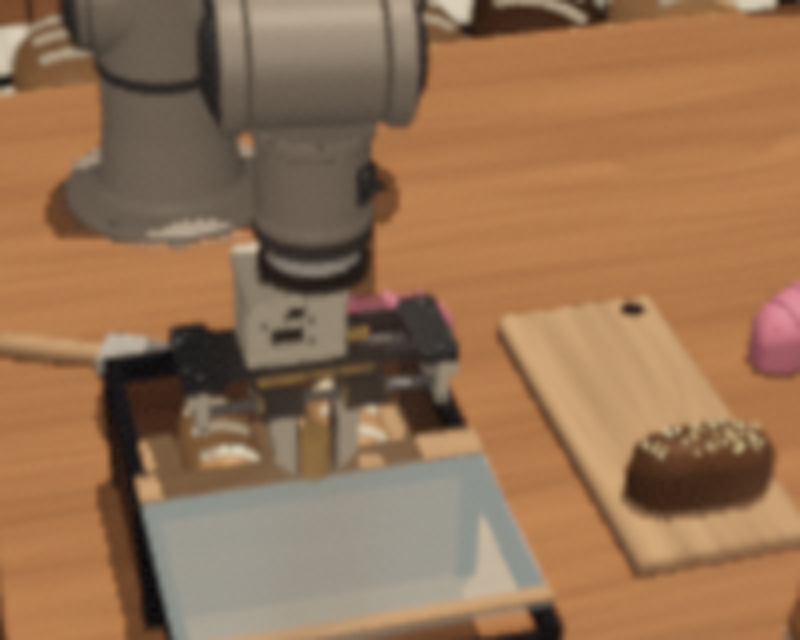

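Call:
arm_command([
  [0, 0, -0.8, 0, 0.15],
  [0, 0, -2.5, 0, 0.15],
  [0, 0, -4.5, 0, 0.15],
  [0, 0, -6.5, 0, 0.15],
  [0, 0, -8.5, 0, 0.15],
  [0, 0, -10.5, 0, 0.15],
  [0, 0, -12.5, 0, 0.15],
  [0, 0, -14.2, 0, 0.15],
  [0, 0, -15.2, 0, 0.15],
  [0, 0, -15.2, 0, 0.15],
])

```text
time: 19.55
tool_pos: [477.8, -6.7, 316.7]
tcp_rot: [-0.432, 1.562, -0.458]
contact_force: [-2.2, -2.0, 8.2]
grip_width: 25.3
```

```bash
python3 - <<'E'
from g import *
mv(463,-7,156,1.546); print(bot.get_obs()["grip_width"],bot.get_obs()["contact_force"])
c=snap(bot,"scene","s14"); crop(c,150,90,350,250,4,"s14c")
E
```

```text
t 19.55 gp [479.1  -7.4 157.7] toolx [ 0.008 -0.004 -1.   ] jawyaw 1.546 q6 -1.718 -> shift [ 0.16 -0.   -1.61] turn -0.0 alt 180.0
25.262033951633157 [-2.21863971 -2.04360715  8.20129453]
```

View pics/s14c.png

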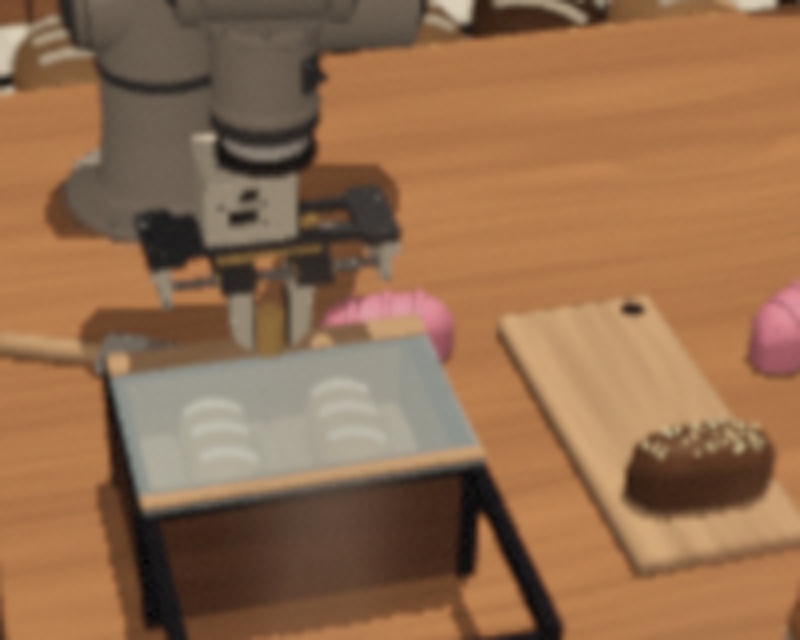

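The cover has followed the knob and the loaves show through it below the sheet. Creeping to the stop.

Call:
arm_command([
  [0, 0, -0.4, 0, 0.15],
  [0, 0, -0.8, 0, 0.15],
  [0, 0, -1.1, 0, 0.15],
  [0, 0, -1.4, 0, 0.15],
  [0, 0, -1.6, 0, 0.15],
  [0, 0, -1.6, 0, 0.15],
])

```text
time: 20.2
tool_pos: [462.7, -6.3, 316.8]
tcp_rot: [-0.33, 1.559, -0.355]
contact_force: [5.7, -1.2, -1.1]
grip_width: 25.2
```

Call:
arm_command([
  [0, 0, -0.2, 0, 0.15],
  [0, 0, -0.4, 0, 0.15],
  [0, 0, -0.5, 0, 0.15],
  [0, 0, -0.5, 0, 0.15],
])

```text
time: 20.6
tool_pos: [460.7, -6.3, 316.9]
tcp_rot: [-0.162, 1.548, -0.188]
contact_force: [21.0, -0.1, -14.3]
grip_width: 25.1
```

```bash
python3 - <<'E'
from g import *
mv(463,-7,156,1.546); print(bot.get_obs()["contact_force"])
c=snap(bot,"scene","s15"); crop(c,150,90,350,250,4,"s15c")
E
```

```text
t 20.6 gp [464.2  -7.  158. ] toolx [ 0.022 -0.004 -1.   ] jawyaw 1.544 q6 -1.725 -> shift [ 0.19 -0.   -0.13] turn -0.1 alt 179.9
[ 21.03082859  -0.07658032 -14.2651948 ]
```

View pics/s15c.png

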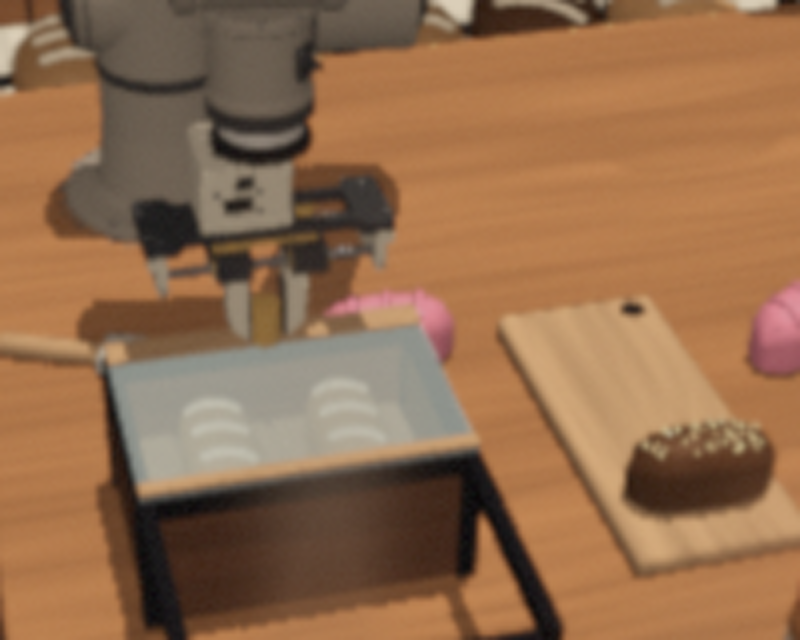

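A resisting force of 21 N and the knob at x about 464 (463 predicted) mean the cover is at its stop. Opening and rising straight up.

Call:
arm_command([
  [0, 0, 0, 0, 0.5],
  [0, 0, 0, 0, 0.6],
  [0, 0, 0, 0, 0.6],
  [0, 0, 0, 0, 0.6],
])

```text
time: 21.05
tool_pos: [460.3, -6.2, 316.7]
tcp_rot: [-0.163, 1.55, -0.189]
contact_force: [0.4, -0.1, 0.5]
grip_width: 52.1
```

Call:
arm_command([
  [-1, 0, 0, 0, 0.6],
  [-3, 0, 0, 0, 0.6],
  [-6, 0, 0, 0, 0.6],
  [-9, 0, 0, 0, 0.6],
  [-12, 0, 0, 0, 0.6],
  [-12, 0, 0, 0, 0.6],
])

```text
time: 21.65
tool_pos: [457.9, -5.7, 441.3]
tcp_rot: [-0.16, 1.542, -0.186]
contact_force: [-0.7, -0.6, -0.4]
grip_width: 55.2
```

```bash
python3 - <<'E'
from g import *
mv(463,250,280,1.546); print(bot.get_obs()["contact_force"])
E
```

```text
t 21.65 gp [462.5  -6.6 282.4] toolx [ 0.029 -0.005 -1.   ] jawyaw 1.545 q6 -1.725 -> shift [ 0.1  25.65 -0.62] turn -0.1 alt 179.9
[-0.65214421 -0.58334652 -0.42866741]
```

Moving aside to see the well unobstructed in both views.

Call:
arm_command([
  [0, 5, -0.5, 0, 0.6],
  [0, 10, -1, 0, 0.6],
  [0, 15, -2, 0, 0.6],
  [0, 20, -4, 0, 0.6],
  [0, 25, -6, 0, 0.6],
  [0, 30, -8, 0, 0.6],
  [0, 30, -8, 0, 0.6],
  [0, 30, -8, 0, 0.6],
])

```text
time: 22.45
tool_pos: [384.8, 297.6, 437.3]
tcp_rot: [-0.182, 1.542, -0.205]
contact_force: [0.4, -0.8, 0.5]
grip_width: 54.8
```

```bash
python3 - <<'E'
from g import *
c=snap(bot,"scene","s16"); crop(c,150,90,350,250,4,"s16c")
c=snap(bot,"top","t16"); crop(c,160,60,360,230,4,"t16c")
o=bot.get_obs(); print(o["time"],np.abs(o["dq"]).max(),o["tool_pos"])
E
```

```text
22.55 0.02840949765616819 [386.0000847  295.63542547 437.39475007]
```

View pics/s16c.png

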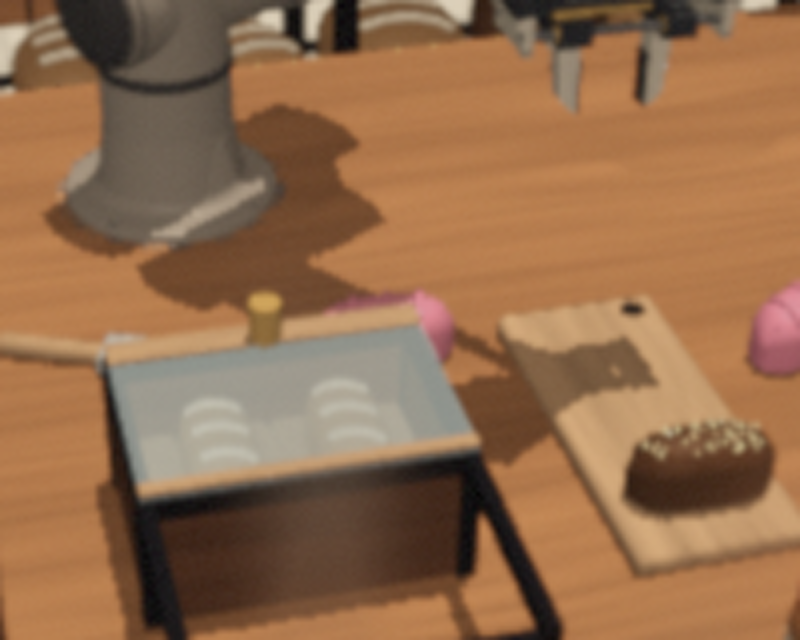

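View pics/t16c.png

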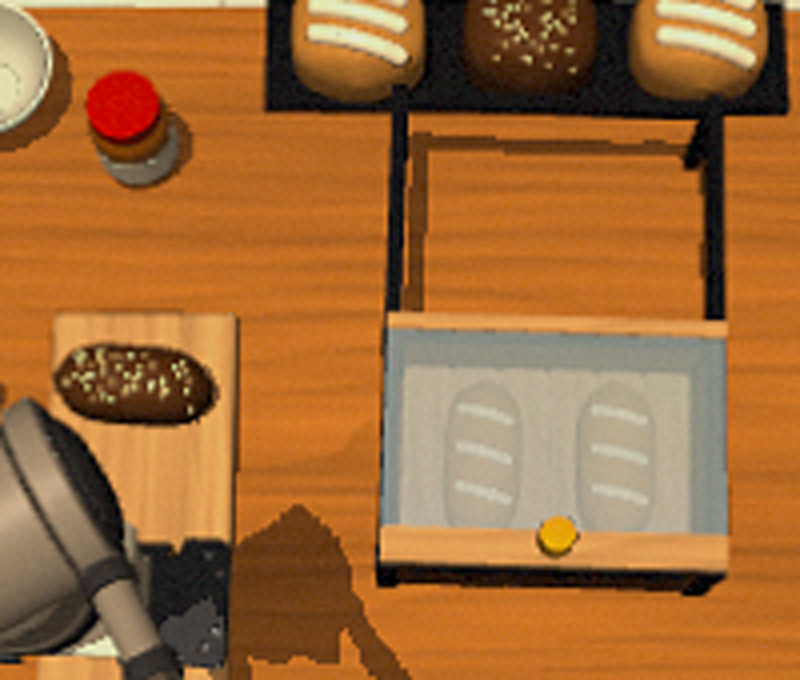

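```bash
python3 - <<'E'
from h import *
c=load("t16");s=load("s16")
q=lambda p,o:(np.array(p,float)+.5)/4-.5+np.array(o)
k1=onplane(c,q((558,534),(160,60)),165)[0];k0=onplane(load("top0"),(np.array((276.,306))+.5)/5-.5+[245,75],165)[0]
ks=onplane(s,q((265,299),(150,90)),165)[0]
P=onplane(c,q([(388,315),(727,325),(727,572),(379,563)],(160,60)),129)
print(k1,"travel",np.linalg.norm(k1-k0),"scene",ks,"cover ctr",P.mean(0),P.round(0)[:,:2].tolist())
E
```

```text
[461.9488969   -5.62497731 165.        ] travel 167.23804232630653 scene [463.14523001  -5.74923205 165.        ] cover ctr [536.50086638  -8.01928652 129.        ] [[632.0, 115.0], [626.0, -136.0], [441.0, -130.0], [447.0, 120.0]]
```

```bash
python3 - <<'E'
from plant import bot
print(bot.close_job(), bot.get_obs()["time"])
E
```

```text
the job is handed in; nothing more can be done
the job is handed in; nothing more can be done
```

I set both golden floury loaves side by side on the sprung platform, slid the cover shut by its knob, and handed the job in at about 22.6 s of the 72 s allowed. Handing in gives no verdict.

- **Loaves:** I lowered each one until the platform carried all or nearly all of its weight before letting go. The last pictures show both upright and well below the rim. By my pixel estimate the platform has sunk about 60 mm.
- **Cover:** it came up against its stop with 21 N resisting. The knob moved about 167 mm and ended at x = 462–463 mm in the two views; I had predicted 463 mm for fully shut.
- **Seeded loaf:** it looks unmoved in the last pictures.
- **Robot:** the arm stands clear of everything with the fingers open, and the force reading is within noise.

**Where measurements disagreed:**
- The two views of the well's front rim differed by about 13 mm before the start, so I took the average, which the cover's final position supports.
- The held loaves appeared 5–10 mm away from where the arm's position put them in the scene view. I lowered the first one 3 mm nearer the robot to allow for this.
- The tool leaned by up to 0.03 rad while pulling the cover, with no visible effect.

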